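# Fit the transport lock pin of a bench shaker

## Task

The shaker is about to be carried to another room, so fit its transport lock: take the pin with the red knob out of the grey parking block and put it upright through the red-ringed hole in the shaker's platform, down into the socket hidden in the housing below, until its collar lies flat on the platform; then let go. Leave the black-knobbed pin in the block and the petri dishes where they are.

Things in the scene. Friction and masses are not known exactly. Their poses are not given: they have to be found in the camera images.
- red_pin: Round lock pin with red knob, 95 mm tall, 0.08-0.17 kg, upright in one of the block's two holes. Origin: centre of its lower tip, z up. From the tip up: steel shank 16 mm in diameter, 50 mm long, lowest 12 mm tapering to 6 mm; collar 54 mm in diameter, 50 to 55 mm above the tip; red cylindrical knob 26 mm in diameter, 55 to 95 mm above the tip (grip here from above). Yaw has no meaning
- black_pin: Pin of the same shape and size with a black knob, in the other hole of the parking block; must stay there. Origin at its lower tip, z up
- parking_block: Fixed grey plastic block, 180 x 72 mm, 60 mm high, long along its x axis; origin under its centre, on the worktop, z up. Two vertical through holes 20 mm in diameter at x = -50 and +50 mm; the pins hang in them by their collars, tips 10 mm and knob tops 105 mm above the worktop. A pin is free once raised 50 mm
- lock_hole (a point): Centre of the lock hole's mouth, on the top face of the shaker's platform, 70 mm above the worktop; z up. Round hole 32 mm in diameter with a thin red ring round it, near the front left corner. The platform is 8 mm thick; 6 mm under it, hidden, the housing has a coaxial socket 32 mm wide, 45 mm deep. The seated pin hangs by its collar, tip 50 mm below this point
- shaker: Fixed white box with an aluminium platform 180 x 180 mm on top, top face 70 mm above the worktop, black rubber mat 2 mm thick on its far half, control panel at the near side. Origin under its centre, on the worktop, z up; the lock hole is at x = -45, y = +45 mm
- petri_stack: Loose stack of closed petri dishes, beige, 82 mm in diameter and 22 mm high, lying on the worktop nearer to the robot than the shaker; must stay. Origin at the centre of its underside
Things that resemble listed ones, but are neither listed nor needed, are in the scene too. What is shaped like the red_pin but purple or yellow is not meant.

How it is judged (in metres and radians):
At the end, for the whole second after the job is handed in: The red pin is at rest in the lock hole: tip within 14 mm of the hole's axis and at least 46 mm below the platform's top face (collar down on the platform), within 10 degrees of upright; the black pin is within 20 mm and the petri stack within 30 mm of where each started (horizontal distance between red_pin and lock_hole below 0.014 m and z of red_pin in the frame of lock_hole below -0.046 m and angle between red_pin's own z axis and vertical below 0.17 rad and linear speed of red_pin below 0.02 m/s and distance of black_pin from where it was at the start of the episode below 0.02 m and distance of petri_stack from where it was at the start of the episode below 0.03 m); the robot touches nothing.
It fails at once if the black pin is pulled out of the parking block or moved by more than 30 mm (distance of black_pin from where it was at the start of the episode above 0.03 m).
It fails at once if the petri stack is pushed or moved by more than 40 mm (distance of petri_stack from where it was at the start of the episode above 0.04 m).
It also fails if it takes over 32 s, if anything falls off the work surface, if the arm or the gripper's body presses on something with over 40 N, if the wrist force passes 120 N, or if a joint passes its speed limit or range.

## Robot

A 7-joint arm with a two-finger parallel gripper is mounted at the origin on a cart in front of the work surface, level with it; the furniture and walls round the work are solid. World frame = base frame: x ahead of the robot, y to its left, z up, the work surface at z = 0. Lengths are in mm, angles in rad, forces in N, time in s.
With the tool pointing down it reaches from about 425 to 1025 mm from the base axis. Payload 9.4 kg.
Tool frame: the origin (TCP) lies midway between the tips of the shut fingers; the grasp point (between the pads) lies 19 mm behind it; y points along the fingers, z is the direction in which the jaws open and shut, and the axes are right-handed (so a half turn about y gives the same grasp; the last joint's range is limited). The gripper opens to 85 mm and grips with 20 to 120 N. Pads are 22 mm wide; open, the fingers measure 114 mm over their backs; the gripper's body (76 mm by 85 mm) begins 54 mm behind the grasp point. The pads swing forward as they close: fully open they stand 13 mm farther back than shut.
Start: joints at [-0.077, 0.599, -0.003, 1.599, 0.002, 0.943, -0.08], TCP at [724.999, -0.007, 231.275] pointing down, gripper open.
Joint ranges: [-2.57, 2.57], [-0.35, 1.97], [-1.29, 1.29], [0.11, 2.56], [-1.05, 4.19], [0.11, 1.86], [-2.63, 2.63]. Speed limits (rad/s): [2.22, 2.22, 3.01, 3.01, 3.14, 3.14, 3.14].

## Interface

Orientations are given as a 3x3 rotation matrix whose columns are the frame's x, y, z axes.
In Python, from bench import ctrl, eyes gives the robot as it stands.
- The arm moves only by the tool drive_tool, never from a script. Its argument "plan" is a list of rows, each a list of 7 numbers: the shift along the world's x, y, z in cm, then the turn, a rotation vector about the world's x, y, z in degrees, then the finger opening in cm, from 0 to 8.54. In form: [[x, y, z, wx, wy, wz, claw], ...]. A call has 1 to 8 rows; each row is the pose to reach, as a shift and turn from the pose measured when the call began; what a row does not reach only later rows make up. A row lasts 1/12 s, in which the tool goes at most 41.7 mm and 7.16 degrees, less where a joint would pass 70% of its speed; a pose out of reach is approached as far as the arm can. A call with a gripper value outside its range is refused whole. The fingers move at their own pace and stop on an object; "force" is the grip in N (left out, the last holds). Time passes only in rows, so rows that repeat a pose let the fingers close. It gives the time, the measured TCP pose, the force and the opening at its end, in the units of the state.
- ctrl.state(): the state, without advancing time (a new reading comes with each control period).
- eyes.get_image(name): name is "scene" or "side" or "wrist"; returns a dict with "image" (400x640x3 uint8, red, green, blue), "range_z" (400x640 float32, mm along the optical axis (not along the pixel's ray), 0 where there is no reading), "vfov" (degrees; the focal length in pixels is half the picture's height over the tangent of half this angle, whatever the lens; pixels are square), "cx", "cy" (the principal point, pixels), "R" (3x3) and "t" (3): a world point X has camera coordinates R X + t. Camera axes: x right, y down, z forward; pixel columns grow to the right and rows downward; lengths in mm; the calibration is good to about 2 mm. A picture is of the moment at which its call begins.
- ctrl.hand_in(): hands the job in, once; it reports no verdict.
The state is a dict: "time_s": time; "q": joint angles; "qvel": joint speeds; "joint_efforts": joint torques, N m; "tcp_pos": TCP position; "tool_rot": TCP orientation; "wrist_force": force on the tool from outside, world axes, zero at the start; "ft_torque": the same for the moment, N m; "gripper_width": finger opening in mm.
Only numpy, scipy, OpenCV 4.12 (cv2) and the standard library are available. Lean on these libraries where they do the work, as an engineer would, in place of code of your own. Each camera call takes 0.05 s, during which the arm holds its last target. There are 200 camera calls.

## Working session

There is one attempt and no reset: what is moved stays moved. The work goes in short steps, Python scripts to look and compute and a tool call to move; the robot and the scene stay as the last step left them, time stands still between calls to the robot, and variables do not carry over. Pictures are saved under pics/ and viewed, on a budget of 10 in all, crops included, one or two more only if the job needs it, and the job is handed in when it is done.

Besides the shell and the picture viewer there is one more tool, called after "Request:" as a command line: name --pt "numbers of a row" for each row, then --argument value for the rest. drive_tool: Moves the arm, as the interface text tells. Its arguments: {"type":"object","properties":{"plan":{"type":"array"},"force":{"type":"number"}},"required":["plan"]}

```bash
mkdir -p pics; cat > h.py <<'E'
import numpy as np, cv2
from bench import ctrl, eyes
def grab(n,f=None):
    d=eyes.get_image(n)
    if f: cv2.imwrite('pics/'+f,cv2.cvtColor(d['image'],cv2.COLOR_RGB2BGR))
    d['f']=200/np.tan(np.radians(d['vfov'])/2); return d
def onplane(d,u,v,z):
    R,t=np.array(d['R']),np.array(d['t']); c=-R.T@t
    r=R.T@np.array([(u-d['cx'])/d['f'],(v-d['cy'])/d['f'],1]); return c+r*(z-c[2])/r[2]
def cloud(d):
    Z=d['range_z']; v,u=np.mgrid[:400,:640]
    P=np.stack([(u-d['cx'])/d['f']*Z,(v-d['cy'])/d['f']*Z,Z],-1)
    return (P-np.array(d['t']))@np.array(d['R'])
def blobs(m,amin=30):
    n,l,s,c=cv2.connectedComponentsWithStats(m.astype(np.uint8)); return [(i,s[i],c[i]) for i in range(1,n) if s[i][4]>=amin],l
E
python3 - <<'E'
from h import *
import pickle
D={n:grab(n) for n in('scene','side','wrist')}
pickle.dump(D,open('d.pkl','wb'))
cv2.imwrite('pics/a.png',cv2.cvtColor(D['scene']['image'],cv2.COLOR_RGB2BGR))
cv2.imwrite('pics/b.png',cv2.cvtColor(np.vstack([cv2.resize(D[n]['image'],(480,300)) for n in('side','wrist')]),cv2.COLOR_RGB2BGR))
s=ctrl.state();print(s['time_s'],s['tool_rot'],s['gripper_width'])
for n in D: print(n,-np.array(D[n]['R']).T@D[n]['t'],D[n]['vfov'])
E
```

```text
0.15 [[-6.55501926e-05 -1.24033438e-03  9.99999229e-01]
 [-9.99999989e-01 -1.30542008e-04 -6.57121583e-05]
 [ 1.30623413e-04 -9.99999222e-01 -1.24032581e-03]] 85.3293095825215
scene [237.25316354 821.22725937 675.0266994 ] 56.752674304195715
side [548.01298765 962.39073348 549.27131487] 53.22660100087451
wrist [724.74237698  77.45803549 373.28113707] 61.67793905578218
```

View pics/a.png

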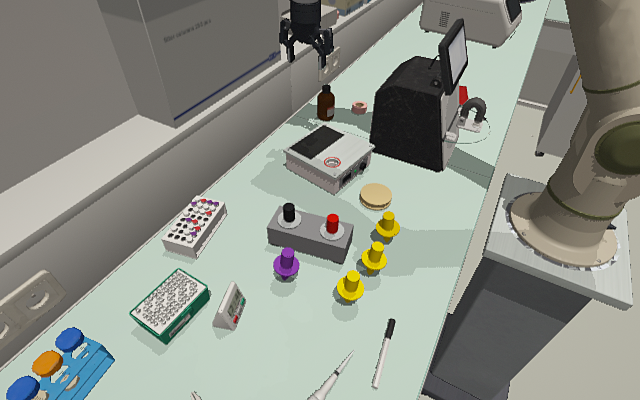

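View pics/b.png

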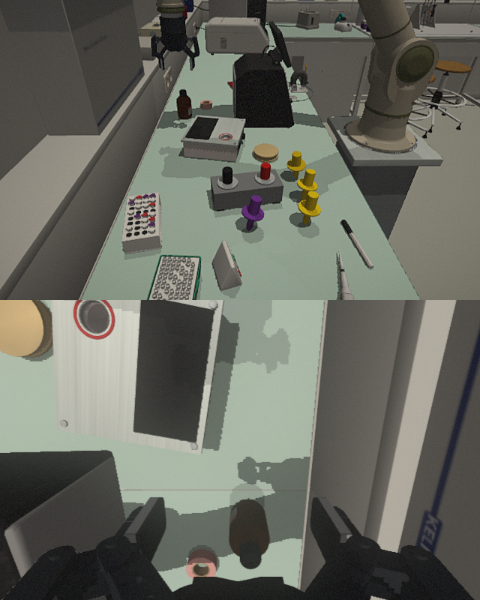

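Scene view: the candidates are the red knob in the grey block (332,222), the black knob (289,212), the purple pin (286,262), the yellow pins (388,222), (374,256) and (350,286), and a red object behind the black machine (463,95). I choose (332,222). The red ring is at (332,161) in the scene view and about (127,22) in the wrist view. The petri dishes are at (376,196).

```bash
python3 - <<'E'
from h import *
import pickle
D=pickle.load(open('d.pkl','rb'))
for n in D:
    d=D[n];P=cloud(d);h=cv2.cvtColor(d['image'],cv2.COLOR_RGB2HSV)
    m=((h[...,0]<8)|(h[...,0]>172))&(h[...,1]>130)&(h[...,2]>70)&(d['range_z']>0)
    b,l=blobs(m,25)
    for i,s,c in b:
        k=l==i;p=P[k]; top=p[p[:,2]>np.percentile(p[:,2],98)-2]
        print(n,s,c.round(1),'med',np.median(p,0).round(),'zmax',p[:,2].max().round(),'top mid',((top.max(0)+top.min(0))/2).round(1), 'ctr@70',onplane(d,s[0]+(s[2]-1)/2,s[1]+(s[3]-1)/2,70).round(1))
    if n!='wrist':
        m=(np.abs(P[...,2]-104)<3)&(h[...,2]<60)&(P[...,0]>400)&(P[...,0]<800)
        for i,s,c in blobs(m,15)[0]: print('black',s,c,P[m].mean(0))
        m=(np.abs(P[...,2]-60)<2)&(P[...,1]>100)
        for i,s,c in blobs(m,150)[0]: print('blk',s,c.round())
d=D['scene']['image'][140:310,230:430]
cv2.imwrite('pics/c.png',cv2.cvtColor(cv2.resize(d,None,fx=4,fy=3.5),cv2.COLOR_RGB2BGR))
E
```

```text
scene [459  86   9  19 145] [462.5  94.5] med [ 367. -530.    9.] zmax 13.0 top mid [ 373.5 -530.4   11.5] ctr@70 [ 353.3 -404.4   70. ]
scene [327 214  12  20 200] [332.2 223. ] med [459. 346.  98.] zmax 107.0 top mid [462.  339.1 105.6] ctr@70 [467.2 325.3  70. ]
black [372 123  46  15  84] [394.63095238 130.14285714] [529.76554697 127.51895398 104.20708068]
black [283 203  12   9  79] [288.15189873 206.94936709] [529.76554697 127.51895398 104.20708068]
blk [ 266  206   88   44 1165] [311. 228.]
side [304 109   6   8  28] [307.4 111.6] med [ 551. -515.   10.] zmax 12.0 top mid [ 554.9 -507.2   10.5] ctr@70 [ 555.7 -338.9   70. ]
side [348 216  13  24 192] [354.8 226.6] med [459. 348.  97.] zmax 107.0 top mid [461.4 339.2 105.8] ctr@70 [457.  315.2  70. ]
side [189 283   8   6  31] [192.8 285.5] med [750. 456.  49.] zmax 51.0 top mid [749.9 457.3  49.7] ctr@70 [741.9 476.3  70. ]
side [198 289   8   5  29] [202.3 291.1] med [730. 469.  49.] zmax 51.0 top mid [729.8 470.3  49.9] ctr@70 [724.2 489.   70. ]
black [240 124   8   3  16] [243.6875 125.4375] [530.29687446  95.83633325 104.23397176]
black [314 139  50   3 104] [338.125      139.76923077] [530.29687446  95.83633325 104.23397176]
black [297 223  13   9  97] [302.80412371 226.80412371] [530.29687446  95.83633325 104.23397176]
blk [ 280  226   98   34 1330] [327. 244.]
wrist [ 98   0  55  52 436] [125.8  28.2] med [568. 127.  71.] zmax 74.0 top mid [568.7 129.7  72.4] ctr@70 [567.6 130.3  70. ]
```

View pics/c.png

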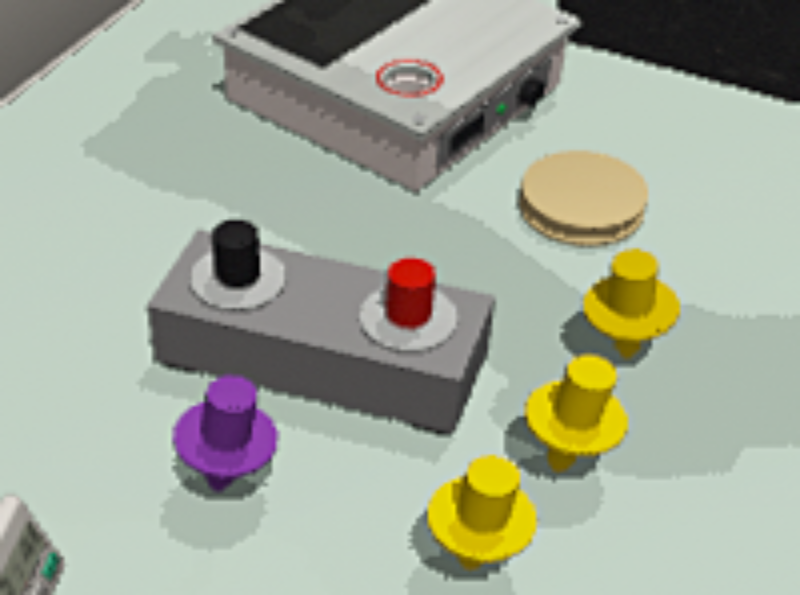

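The crop confirms that the red-knobbed pin sits in the right hole of the grey block, with the yellow and purple pins outside it. I'll move to a hover near it.

Request:
drive_tool --pt "-4 4.5 0 0 0 0 7" --pt "-8 9 0 0 0 0 7" --pt "-12 13.5 0 0 0 0 7" --pt "-16 18 0 0 0 0 7" --pt "-20 22.5 0 0 0 0 7" --pt "-23 26 0 0 0 0 7" --pt "-26.3 29 0 0 0 0 7" --pt "-26.3 29 0 0 0 0 7"

```text
time_s: 0.82
tcp_pos: [500.1, 248.6, 230.6]
tool_rot: [[-0.0, -0.001, 1.0], [-1.0, -0.0, -0.0], [0.0, -1.0, -0.001]]
wrist_force: [0.5, 1.0, 0.2]
gripper_width: 69.8
```

```bash
cat > red.py <<'E'
from h import *
import sys,time
d=grab('wrist',sys.argv[1]);P=cloud(d);h=cv2.cvtColor(d['image'],cv2.COLOR_RGB2HSV)
for name,m in (('red',((h[...,0]<8)|(h[...,0]>172))&(h[...,1]>130)&(h[...,2]>70)),('yel',(h[...,0]>20)&(h[...,0]<33)&(h[...,1]>170)&(h[...,2]>70))):
    b,l=blobs(m,40)
    for i,s,c in b:
        p=P[(l==i)&(d['range_z']>0)];
        if len(p)<5: continue
        zt=np.percentile(p[:,2],95);top=p[p[:,2]>zt-3]
        print(name,s,'z',zt.round(),'topmid',((np.percentile(top,98,0)+np.percentile(top,2,0))/2).round(1),'bboxctr@70',onplane(d,s[0]+(s[2]-1)/2,s[1]+(s[3]-1)/2,70).round(1))
s=ctrl.state();print(s['time_s'],np.round(s['tcp_pos'],1),np.round(s['tool_rot'],3).tolist(),s['gripper_width'],np.round(s['wrist_force'],1),np.round(s['q'],2))
E
python3 red.py d.png
```

```text
red [251  60  33  35 887] z 106.0 topmid [462.2 337.5 105.2] bboxctr@70 [457.1 339.6  70. ]
red [363 280  12  26  49] z 72.0 topmid [553.3 129.7  70.9] bboxctr@70 [553.2 128.8  70. ]
yel [ 51   0  27  10 108] z 33.0 topmid [281.2 403.8  39.3] bboxctr@70 [296.9 394.1  70. ]
0.8667 [493.7 256.1 230.5] [[0.009, -0.005, 1.0], [-1.0, 0.003, 0.009], [-0.003, -1.0, -0.005]] 70.15258146592106 [-6.9  5.4 -0.6] [-0.55  0.4  -0.04  1.99  0.01  0.76 -0.58]
```

View pics/d.png

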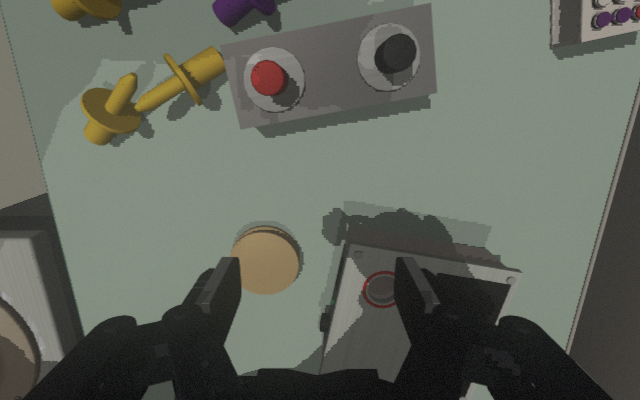

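The wrist view shows the red knob at (268,78) and the black knob at (395,52). The yellow pins have toppled, one with its knob by the block's end (205,65). The petri dishes are at (265,260) and the ring is at (380,290). I'll check the heights by the block before descending.

Request:
drive_tool --pt "-2 3 0 0 0 0 7" --pt "-3.1 5 0 0 0 0 7" --pt "-3.1 5.4 0 0 0 0 7" --pt "-3.1 5.4 0 0 0 0 7" --pt "-3.1 5.4 0 0 0 0 7"

```text
time_s: 1.28
tcp_pos: [463.1, 309.5, 230.3]
tool_rot: [[0.009, -0.005, 1.0], [-1.0, 0.002, 0.009], [-0.002, -1.0, -0.005]]
wrist_force: [0.6, -0.6, -0.5]
gripper_width: 69.9
```

```bash
python3 red.py e.png; python3 - <<'E'
from h import *
d=grab('wrist');P=cloud(d);h=cv2.cvtColor(d['image'],cv2.COLOR_RGB2HSV)
ok=d['range_z']>0
m=ok&(h[...,0]>15)&(h[...,0]<35)&(h[...,1]>140)&(h[...,2]>40)
b,l=blobs(m,60)
for i,s,c in b:
    p=P[l==i];print('yel',s,p.min(0).round(),p.max(0).round())
# heights under left finger zone
q=P[ok&(np.abs(P[...,0]-415)<28)&(np.abs(P[...,1]-338)<20)]
print('left zone z',np.percentile(q[:,2],[50,90,99,100]).round())
m=ok&(np.abs(P[...,2]-60)<3)&(P[...,1]>200);r=cv2.minAreaRect(P[m][:,:2].astype(np.float32));print('block',r)
E
```

```text
red [625  52  15  14 150] z 51.0 topmid [740.8 420.1  49.8] bboxctr@70 [723.2 417.7  70. ]
red [302 143  31  30 727] z 106.0 topmid [461.8 338.1 105.2] bboxctr@70 [461.8 332.   70. ]
1.3333 [463.5 308.8 230.3] [[0.008, -0.005, 1.0], [-1.0, 0.002, 0.008], [-0.002, -1.0, -0.005]] 69.97137061772841 [ 0.4 -0.4  0.1] [-0.66  0.4  -0.04  1.99  0.01  0.76 -0.7 ]
yel [105  32  39  51 599] [253. 396.   9.] [299. 443.  54.]
yel [137  35  48  29 688] [293. 413.   2.] [342. 437.  49.]
yel [228 110  38  33 723] [372. 339.  18.] [408. 370.  36.]
yel [180 118  60  53 907] [308. 308.   1.] [385. 363.  54.]
yel [152 138  32  35 524] [289. 308.   8.] [331. 345.  49.]
yel [130 156  33  42 387] [258. 277.  20.] [303. 326.  53.]
left zone z [299. 313. 318. 320.]
block ((511.4847717285156, 346.1953125), (180.20436096191406, 72.49620056152344), 10.245750427246094)
```

View pics/e.png

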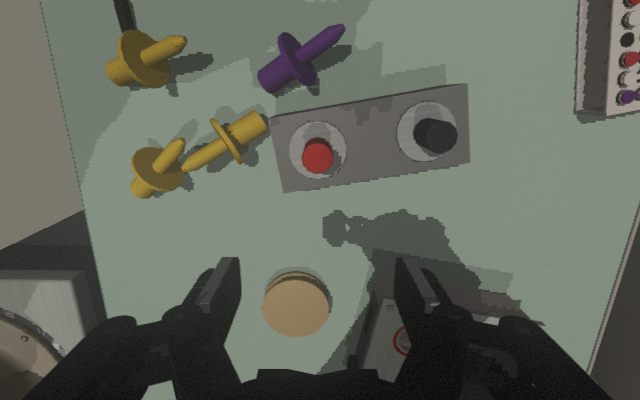

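The yellow pins lie no higher than 54 mm, so they're clear of the fingers at TCP z=71. The block fit also puts the hole at (462,337.5). I'll descend and grip.

Request:
drive_tool --pt "-0.1 2.9 -1 0 0 0 7" --pt "-0.1 2.9 -4 0 0 0 7" --pt "-0.1 2.9 -7.5 0 0 0 7" --pt "-0.1 2.9 -10.5 0 0 0 7" --pt "-0.1 2.9 -13 0 0 0 7" --pt "-0.1 2.9 -15 0 0 0 7" --pt "-0.1 2.9 -15.9 0 0 0 7" --pt "-0.1 2.9 -15.9 0 0 0 7" --force 50

```text
time_s: 2.05
tcp_pos: [462.6, 335.8, 69.5]
tool_rot: [[0.005, -0.007, 1.0], [-1.0, -0.0, 0.005], [0.0, -1.0, -0.007]]
wrist_force: [-0.1, -0.6, -0.2]
gripper_width: 70.2
```

Request:
drive_tool --pt "0 0 0 0 0 0 5" --pt "0 0 0 0 0 0 3.5" --pt "0 0 0 0 0 0 2" --pt "0 0 0 0 0 0 2" --pt "0 0 0 0 0 0 2" --pt "0 0 0 0 0 0 2" --pt "0 0 0 0 0 0 2" --pt "0 0 0 0 0 0 2" --force 50

```text
time_s: 2.72
tcp_pos: [463.3, 336.0, 70.9]
tool_rot: [[0.005, -0.006, 1.0], [-1.0, 0.001, 0.005], [-0.001, -1.0, -0.006]]
wrist_force: [0.3, -2.4, 5.9]
gripper_width: 24.6
```

Request:
drive_tool --pt "0 0 1 0 0 0 2" --pt "0 0 2.5 0 0 0 2" --pt "0 0 4 0 0 0 2" --pt "0 0 6 0 0 0 2" --pt "0 0 8 0 0 0 2" --pt "0 0 9.5 0 0 0 2" --pt "0 0 11 0 0 0 2" --pt "0 0 11 0 0 0 2"

```text
time_s: 3.38
tcp_pos: [464.3, 336.9, 184.7]
tool_rot: [[0.005, -0.001, 1.0], [-1.0, 0.004, 0.005], [-0.004, -1.0, -0.001]]
wrist_force: [1.0, -0.0, -1.5]
gripper_width: 24.6
```

```bash
python3 - <<'E'
from h import *
I=[grab(n)['image'] for n in('scene','side')]
cv2.imwrite('pics/f.png',cv2.cvtColor(np.hstack([cv2.resize(I[0][80:280,230:430],(400,400),interpolation=2),cv2.resize(I[1][80:280,250:450],(400,400),interpolation=2)]),cv2.COLOR_RGB2BGR))
E
python3 red.py g.png
```

```text
red [ 287  239   59   60 1637] z 217.0 topmid [463.  346.2 215.7] bboxctr@70 [462.1 271.9  70. ]
red [289 316  54  15 395] z 217.0 topmid [463.2 329.  216.1] bboxctr@70 [461.8 216.7  70. ]
3.5333 [463.  335.9 181. ] [[0.005, -0.005, 1.0], [-1.0, 0.001, 0.005], [-0.001, -1.0, -0.005]] 24.54415902380406 [-0.  -0.5 -2. ] [-0.7   0.48 -0.04  2.    0.02  0.67 -0.74]
```

View pics/f.png

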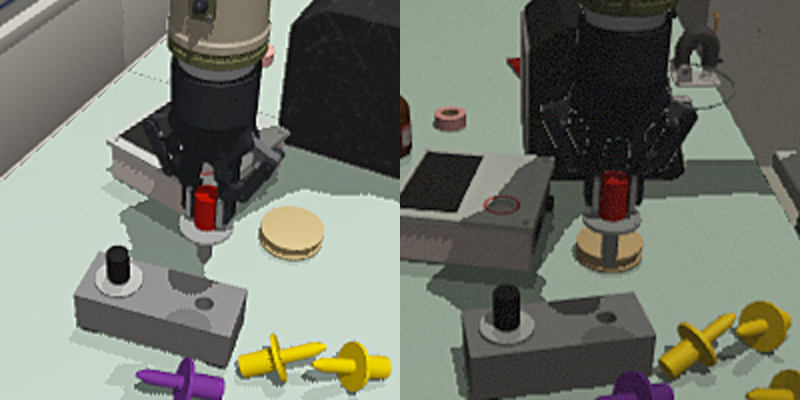

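View pics/g.png

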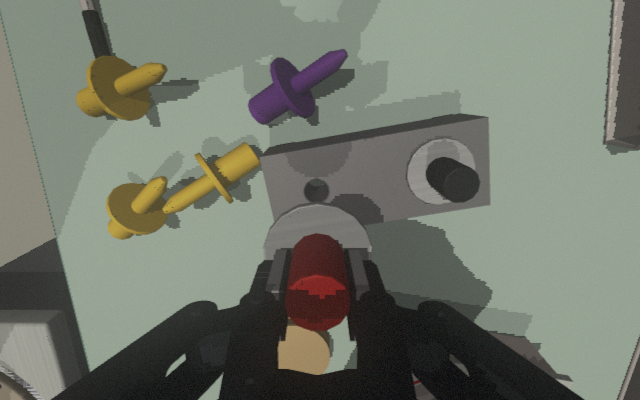

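The pin hangs upright in the grip, its hole in the block is empty, and the black pin is undisturbed. Next I'll refine the ring centre using the saved first images.

```bash
python3 - <<'E'
from h import *
import pickle
D=pickle.load(open('d.pkl','rb'))
for n in D:
    d=D[n];P=cloud(d);h=cv2.cvtColor(d['image'],cv2.COLOR_RGB2HSV)
    for S in(50,90):
        m=((h[...,0]<10)|(h[...,0]>168))&(h[...,1]>S)&(np.abs(P[...,2]-70)<8)&(np.hypot(P[...,0]-568,P[...,1]-130)<35)
        v,u=np.nonzero(m)
        q=np.array([onplane(d,a,b,70)[:2] for a,b in zip(u,v)]).astype(np.float32)
        if len(q)>8:
            e=cv2.fitEllipse(cv2.convexHull(q)) ; print(n,S,len(q),'hull ellipse',np.round(e[0],1),np.round(e[1],1),'box',((q.max(0)+q.min(0))/2).round(1))
d=D['wrist'];P=cloud(d);m=(np.abs(P[...,2]-70)<3)&(d['range_z']>0)&(P[...,1]>-200)&(P[...,0]<800)
b,l=blobs(m,3000)
for i,s,c in b: print(s,cv2.minAreaRect(P[l==i][:,:2].astype(np.float32)))
E
```

```text
scene 50 59 hull ellipse [568.1 133.3] [43.3 44. ] box [568.2 133.2]
scene 90 43 hull ellipse [568.9 133.5] [42.5 42.6] box [569.  133.9]
side 50 72 hull ellipse [568.  131.4] [43.3 48.8] box [568.2 131.3]
side 90 39 hull ellipse [567.9 131.4] [41.2 42. ] box [568.1 131.5]
wrist 50 625 hull ellipse [568.1 132.2] [43.4 44.3] box [568.1 129.5]
wrist 90 517 hull ellipse [568.1 132.5] [43.2 43.7] box [568.1 129.9]
[   69     0   230   206 36227] ((603.8876953125, 78.14039611816406), (176.64364624023438, 181.30857849121094), 79.64371490478516)
```

Request:
drive_tool --pt "1 -2 0 0 0 0 2" --pt "3 -6 0 0 0 0 2" --pt "5 -10 0 0 0 0 2" --pt "7.2 -14 0 0 0 0 2" --pt "9 -17.5 0 0 0 0 2" --pt "10.1 -19.7 0 0 0 0 2" --pt "10.5 -20.5 0 0 0 0 2" --pt "10.5 -20.5 0 0 0 0 2"

```text
time_s: 4.2
tcp_pos: [568.7, 126.9, 179.9]
tool_rot: [[-0.0, -0.007, 1.0], [-1.0, -0.001, -0.0], [0.001, -1.0, -0.007]]
wrist_force: [-0.9, 0.5, -1.0]
gripper_width: 24.3
```

Request:
drive_tool --pt "0 0 0 0 0 0 2" --pt "0 0 0 0 0 0 2"

```text
time_s: 4.37
tcp_pos: [567.9, 127.6, 179.1]
tool_rot: [[0.0, -0.008, 1.0], [-1.0, -0.001, 0.0], [0.001, -1.0, -0.008]]
wrist_force: [-1.5, 0.2, -1.2]
gripper_width: 25.2
```

```bash
python3 - <<'E'
from h import *
I=[]
for n in('scene','side'):
    d=grab(n);I.append(d['image']);P=cloud(d);h=cv2.cvtColor(I[-1],cv2.COLOR_RGB2HSV)
    m=((h[...,0]<8)|(h[...,0]>172))&(h[...,1]>130)&(P[...,2]>150)&(np.hypot(P[...,0]-568,P[...,1]-131)<60)
    p=P[m];print(n,len(p),p.min(0).round(1),p.max(0).round(1))
    # shank: columns at z 95..120 level: pixels within 25mm of axis, below collar
    R,t=np.array(d['R']),np.array(d['t'])
    m=(P[...,2]>132)&(P[...,2]<160)&(np.hypot(P[...,0]-568,P[...,1]-131)<20);q=P[m]
    if len(q): print(' shank',len(q),np.median(q,0).round(1))
    X=R@np.array([568,132,70.])+t;print(' hole px',d['cx']+d['f']*X[0]/X[2],d['cy']+d['f']*X[1]/X[2])
cv2.imwrite('pics/i.png',cv2.cvtColor(np.hstack([cv2.resize(I[0][90:190,280:380],(400,400),interpolation=2),cv2.resize(I[1][110:210,250:350],(400,400),interpolation=2)]),cv2.COLOR_RGB2BGR))
s=ctrl.state();print(s['time_s'],np.round(s['tcp_pos'],1),np.round(s['tool_rot'],3).tolist())
E
```

```text
scene 162 [554.1 118.7 175.5] [610.  144.3 236. ]
 shank 47 [564.5 136.  144.3]
 hole px 332.3449998410809 161.54988258971593
side 227 [515.4 118.2 175.8] [608.7 168.1 319.5]
 shank 76 [568.1 137.  145.9]
 hole px 300.5053580468628 182.04330843466948
4.4667 [567.9 128.4 179.5] [[0.002, -0.008, 1.0], [-1.0, -0.0, 0.002], [0.0, -1.0, -0.008]]
```

View pics/i.png

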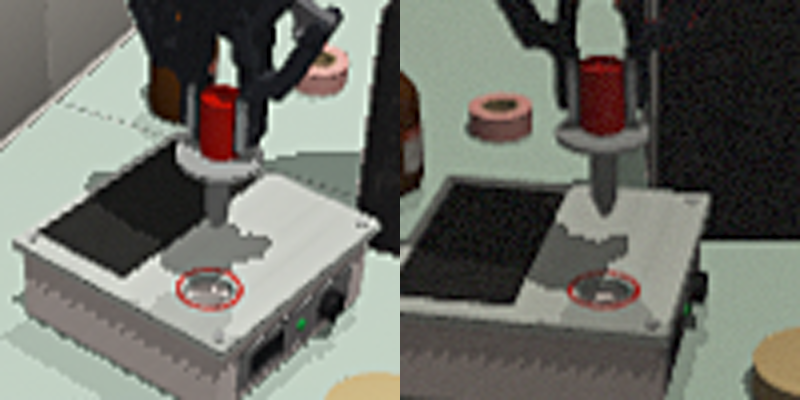

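The pin axis is at about (568,130), from the shank points in both views, and the hole is at (568,132.3). I'll correct y by +2 mm and lower.

Request:
drive_tool --pt "0 0.3 0 0 0 0 2" --pt "0 0.3 -1.5 0 0 0 2" --pt "0 0.3 -3 0 0 0 2" --pt "0 0.3 -4 0 0 0 2" --pt "0 0.3 -5 0 0 0 2" --pt "0 0.3 -5.5 0 0 0 2" --pt "0 0.3 -6 0 0 0 2" --pt "0 0.3 -6 0 0 0 2"

```text
time_s: 5.13
tcp_pos: [567.7, 131.5, 118.7]
tool_rot: [[0.002, -0.009, 1.0], [-1.0, -0.001, 0.002], [0.001, -1.0, -0.009]]
wrist_force: [-0.0, 0.1, -1.4]
gripper_width: 24.5
```

Request:
drive_tool --pt "0 0 -0.7 0 0 0 2" --pt "0 0 -1.4 0 0 0 2" --pt "0 0 -2.1 0 0 0 2" --pt "0 0 -2.6 0 0 0 2" --pt "0 0 -3 0 0 0 2" --pt "0 0 -3.3 0 0 0 2" --pt "0 0 -3.3 0 0 0 2"

```text
time_s: 5.72
tcp_pos: [567.4, 131.4, 85.0]
tool_rot: [[0.002, -0.009, 1.0], [-1.0, -0.001, 0.002], [0.001, -1.0, -0.009]]
wrist_force: [-0.6, -0.6, -1.4]
gripper_width: 24.8
```

```bash
python3 - <<'E'
from h import *
I=[grab(n)['image'] for n in('scene','side')]
cv2.imwrite('pics/j.png',cv2.cvtColor(np.hstack([cv2.resize(I[0][90:190,280:380],(400,400),interpolation=2),cv2.resize(I[1][110:210,250:350],(400,400),interpolation=2)]),cv2.COLOR_RGB2BGR))
s=ctrl.state();print(s['time_s'],np.round(s['tcp_pos'],1),np.round(s['wrist_force'],1))
E
```

```text
5.8167 [567.7 131.5  85.7] [-0.6 -0.3 -1. ]
```

View pics/j.png

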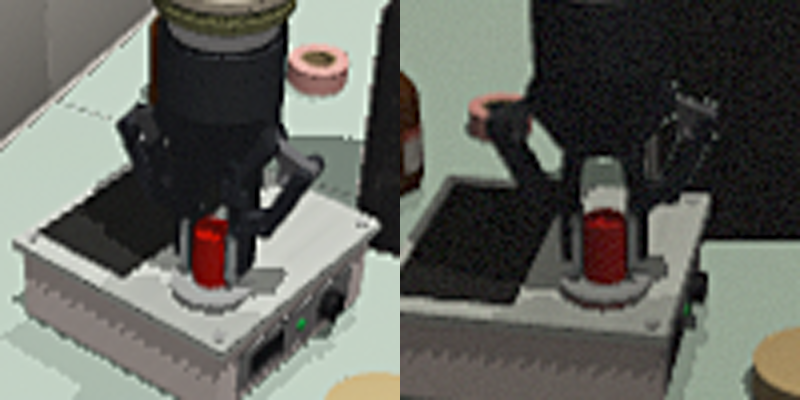

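The pin is in the hole with its collar about 5 mm above the platform and no side force. I'll lower the last millimetres until there is light contact.

Request:
drive_tool --pt "0 0 -0.2 0 0 0 2" --pt "0 0 -0.35 0 0 0 2" --pt "0 0 -0.45 0 0 0 2" --pt "0 0 -0.45 0 0 0 2"

```text
time_s: 6.15
tcp_pos: [567.7, 131.5, 81.1]
tool_rot: [[0.002, -0.009, 1.0], [-1.0, -0.001, 0.002], [0.001, -1.0, -0.009]]
wrist_force: [-0.2, 0.3, -2.0]
gripper_width: 24.7
```

Request:
drive_tool --pt "0 0 0 0 0 0 3" --pt "0 0 0 0 0 0 4.5" --pt "0 0 0 0 0 0 6.5" --pt "0 0 0 0 0 0 7" --pt "0 0 0 0 0 0 7"

```text
time_s: 6.57
tcp_pos: [567.7, 131.6, 81.2]
tool_rot: [[0.002, -0.008, 1.0], [-1.0, -0.001, 0.002], [0.001, -1.0, -0.008]]
wrist_force: [-0.1, -1.0, -0.7]
gripper_width: 69.8
```

Request:
drive_tool --pt "0 0 1 0 0 0 7" --pt "0 0 3 0 0 0 7" --pt "0 0 6 0 0 0 7" --pt "0 0 9 0 0 0 7" --pt "0 0 12 0 0 0 7" --pt "0 0 14 0 0 0 7" --pt "0 0 15 0 0 0 7" --pt "0 0 15 0 0 0 7"

```text
time_s: 7.23
tcp_pos: [568.7, 131.8, 233.9]
tool_rot: [[0.002, -0.004, 1.0], [-1.0, 0.001, 0.002], [-0.001, -1.0, -0.004]]
wrist_force: [0.2, -0.3, 0.2]
gripper_width: 70.2
```

```bash
python3 red.py k0.png; python3 - <<'E'
from h import *
I=[]
for n in('scene','side'):
    d=grab(n);I.append(d['image']);P=cloud(d);h=cv2.cvtColor(I[-1],cv2.COLOR_RGB2HSV)
    m=((h[...,0]<8)|(h[...,0]>172))&(h[...,1]>130)&(np.hypot(P[...,0]-568,P[...,1]-131)<40)
    p=P[m];print(n,len(p),np.percentile(p,2,0).round(1),np.percentile(p,98,0).round(1))
cv2.imwrite('pics/k.png',cv2.cvtColor(np.hstack([cv2.resize(I[0][100:300,230:430],(400,400),interpolation=2),cv2.resize(I[1][110:310,230:430],(400,400),interpolation=2)]),cv2.COLOR_RGB2BGR))
E
```

```text
red [302 177  30  29 679] z 116.0 topmid [567.5 133.8 115.1] bboxctr@70 [567.2 121.2  70. ]
yel [ 0  0 10 11 56] z 30.0 topmid [277.7 287.5  29. ] bboxctr@70 [313.4 277.5  70. ]
7.2833 [568.  131.6 232.1] [[0.002, -0.007, 1.0], [-1.0, -0.0, 0.002], [0.0, -1.0, -0.007]] 70.00135777652596 [-0.6 -0.  -1. ] [-0.29  0.43 -0.05  1.92  0.02  0.79 -0.35]
scene 148 [554.8 124.4  79.4] [577.5 148.1 115.9]
side 180 [532.5 126.4  79.6] [578.  148.8 301.6]
```

View pics/k.png

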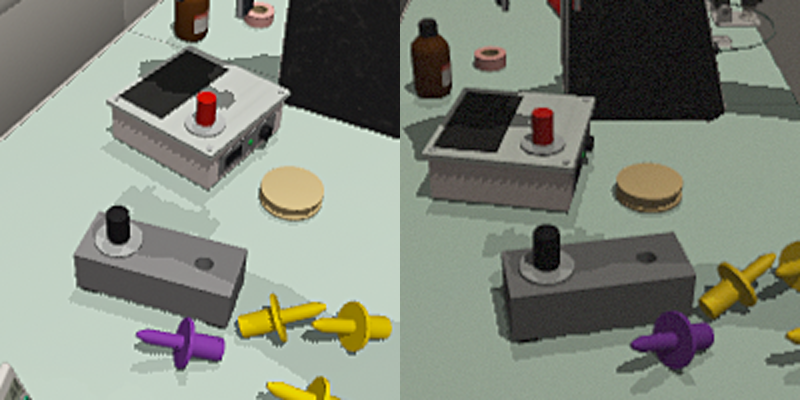

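The red pin is seated upright with its knob top at z≈115 mm, where 115 means the collar is down. The black pin and the dishes haven't moved, and the gripper is clear.

```bash
python3 -c "
from bench import ctrl
print(ctrl.hand_in())"
```

```text
the job is handed in; nothing more can be done
None
```

The red-knobbed pin is now in the shaker's lock hole with its collar down on the platform. I let go of it, backed the gripper off 150 mm, and handed the job in at about 7.4 s of the 32 s allowed.

**Last checks:**
- **Seating:** the wrist view put the knob top at (567.5, 133.8, 115.1) mm. A fully seated pin would have its top at 115 mm. The hole centre I measured was (568, 132.3), so the pin is within about 2 mm of it.
- **Upright and undisturbed:** the scene and side views show the pin upright, and the black pin and petri dishes look unmoved. I checked those two by eye only.
- **Forces:** the wrist force readings after each move stayed under about 10 N.

**Disagreements:**
- The gripper read about 24.6 mm on the 26 mm knob.
- Estimates of the hole's y position differed by up to 4 mm between cameras (129.5 to 133.9 mm).
- The yellow and purple pins stood upright in the first picture and had toppled by the second. The arm was nowhere near them, and they did not affect the job.

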